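# Load the clinic analyser's carrier and close it

### The arm

A 6-joint arm with a two-finger parallel gripper is mounted at the origin on the work surface. World frame = base frame: x ahead of the robot, y to its left, z up, the work surface at z = 0. Lengths are in mm, angles in rad, forces in N, time in s.
With the tool pointing down it reaches from about 300 to 775 mm from the base axis. Payload 14.6 kg.
Tool frame: the origin (TCP) lies between the finger pads; the fingertips stand 25 mm ahead of it and the grasp point (between the pads) lies 6 mm ahead of it; y points along the fingers, x is the direction in which the jaws open and shut, and the axes are right-handed (so a half turn about y gives the same grasp; the last joint's range is limited). The gripper opens to 94 mm and grips with 3 to 60 N. Pads are 16 mm wide; open, the fingers measure 119 mm over their backs; the gripper's body (75 mm by 177 mm) begins 78 mm behind the grasp point.
Start: joints at [-1.248, 0.3, 1.521, -0, 1.321, -0.067], TCP at [208.994, -508.735, 230.446] pointing down, gripper open.
Joint ranges: [-3.03, 3.03], [-0.79, 2.21], [0.23, 2.52], [-1.04, 4.18], [0, 3.07], [-2.55, 2.55]. Speed limits (rad/s): [2.22, 2.22, 2.57, 3.14, 3.14, 3.14].

### API

Orientations are given as [roll, pitch, yaw] about the fixed x, y, z axes, in that order (R = Rz(yaw) Ry(pitch) Rx(roll)).
In Python, from cell import manip gives the robot as it stands.
- The arm moves only by the tool play_rows, never from a script. Its argument "moves" is a list of rows, each an object of numbers: "dx", "dy", "dz": the shift along the tool's x, y, z in m; "ax", "ay", "az": the turn, a rotation vector about the tool's x, y, z in rad; "jaw": the gripper command: -1 is shut, 1 is fully open, values between are in proportion. A call has 1 to 20 rows; each row is the pose to reach, as a shift and turn from the pose commanded when the call began, along the tool's axes at that moment; what a row does not reach only later rows make up. A row lasts 1/10 s, in which the tool goes at most 50 mm and 8.59 degrees, less where a joint would pass 70% of its speed; a pose out of reach is approached as far as the arm can. A call with a gripper value outside its range is refused whole. The fingers move at their own pace and stop on an object; "newtons" is the grip in N (left out, the last holds). Time passes only in rows, so rows that repeat a pose let the fingers close. It gives the time, the measured TCP pose, the force and the opening at its end, in the units of the state.
- manip.read_state(): the state, without advancing time (a new reading comes with each control period).
- manip.camera(name): name is "scene" or "top"; returns the picture (420x560x3 uint8, red, green, blue); there is no depth.
- manip.camera_params(name): a dict with "K" (3x3 intrinsics, pixels), "rvec" (rotation vector, rad) and "tvec" (3), from world to camera coordinates, as OpenCV has them. Camera axes: x right, y down, z forward; pixel columns grow to the right and rows downward; lengths in mm; the calibration is good to about 2 mm. A picture is of the moment at which its call begins. camera_params takes no time and is no camera call.
- manip.sign_off(): hands the job in, once; it reports no verdict.
The state is a dict: "clock": time; "joints": joint angles; "qd": joint speeds; "effort": joint torques, N m; "eef_pos": TCP position; "eef_rot": TCP orientation; "wrist_force": force on the tool from outside, world axes, zero at the start; "moment": the same for the moment, N m; "finger_gap": finger opening in mm.
Only numpy, scipy, OpenCV 4.12 (cv2) and the standard library are available. Lean on these libraries where they do the work, as an engineer would, in place of code of your own. Each camera call takes 0.05 s, during which the arm holds its last target. There are 200 camera calls.

### The job

Load the blood analyser: set the T-shaped reagent cassette and the round rotor down, without dropping them, into the carrier nests that match their shapes, fully home on the nest floors, then push the carrier all the way into the analyser. Leave the straight cassette where it lies, and knock over none of the tubs and bottles.

Things in the scene. Friction and masses are not known exactly. Their poses are not given: they have to be found in the camera images.
- tee: T-shaped reagent cassette, off-white, 0.12 kg, lying loose, 30 mm thick. Origin: on the underside below the middle of the grip rib; z up. Crossbar x -45..45, y -25..7 mm; stem x -16..16, y 7..41 mm (points to +y). On top, centred over the origin: a grip rib 50 mm long (x), 14 mm wide (y), 24 mm high; whole height 54 mm.
- rotor: Round rotor, off-white disc 80 mm in diameter, 30 mm thick, ring of small grey dots on top, 0.12 kg, lying loose. Origin: centre of the underside, z up. Any yaw fits its nest. On top, centred over the origin: a grip rib 50 mm long (x), 14 mm wide (y), 24 mm high; whole height 54 mm.
- straight: Straight cassette, plain off-white bar 90 x 32 x 30 mm with the same grip rib along it; origin at the centre of its underside. It is not to be loaded: leave it where it lies.
- nest_tee (a point): Floor of the T-shaped nest in the black carrier, where the T cassette's origin comes to rest. Carrier axes: x into the analyser (closing direction), y along the front panel, z up. The nest's stem points to -x: the seated cassette has its +x along this +y, its +y along this -x. 12 mm deep, upright walls, 2.5 mm of room all round. Floor 18 mm above the bench.
- nest_round (a point): Centre of the floor of the round nest, 85 mm in diameter, 12 mm deep, in the same carrier, 111 mm beside the T nest; the rotor's origin comes to rest here. Axes as nest_tee. Floor 18 mm above the bench.
- carrier_front (a point): Middle of the outer face of the carrier's black upright front panel: 220 mm wide (y), 10 mm thick, from 8 to 63 mm above the bench. Axes as nest_tee: push along +x to close. The nest centres lie 125 mm (round) and 133 mm (T) behind this face.
- carrier (a joint): How far the carrier stands out, m: 0 fully home at its stop, 0.16 fully out; starts at 0.14 to 0.16. Slides with light friction (about 4 N at 0.1 m/s), stays where left. Slot roof 100 mm above the bench, tops of seated parts 72 mm. When home, the front panel still stands 60 mm proud of the housing.
- analyser: White desktop analyser, fixed, 300 mm deep (x), 320 mm wide (y), 208 mm high, at the left of the bench, its front (its -x) towards the middle of the bench; front 130 mm high, sloping back above. Origin: centre of its underside. The carrier slides out of its front along its -x.
- tub1: White test-strip tub, 32 mm in diameter, 95 mm tall, standing loose; origin at the centre of its underside. Do not knock over.
- tub2: A second, identical tub, likewise.
- spirit: White spirit bottle, 72 mm in diameter, 190 mm tall, standing loose; origin at the centre of its underside. Do not knock over.
Things that resemble listed ones, but are neither listed nor needed, are in the scene too. What is shaped like the tee but green or pink is not meant.

How it is judged:
By the outcome, as a careful person would: the job done as asked, in the order asked, and still so for the second after the job is handed in, with the robot touching nothing.
It also fails if it takes over 70 s, if anything falls off the work surface, if the arm or the gripper's body presses on something with over 40 N, if the wrist force passes 120 N, or if a joint passes its speed limit or range.

## Working session

There is one attempt and no reset: what is moved stays moved. The work goes in short steps, Python scripts to look and compute and a tool call to move; the robot and the scene stay as the last step left them, time stands still between calls to the robot, and variables do not carry over. Pictures are saved under pics/ and viewed, about 8 in all and at most 12, crops included, and the job is handed in when it is done.

Besides the shell and the picture viewer there is one more tool, called after "Emit:" as name([rows], argument=value, ...), one row to a line, values as JSON. play_rows: Moves the arm, as the interface text tells. Its arguments: {"type":"object","properties":{"moves":{"type":"array","items":{"type":"object","properties":{"dx":{"type":"number"},"dy":{"type":"number"},"dz":{"type":"number"},"ax":{"type":"number"},"ay":{"type":"number"},"az":{"type":"number"},"jaw":{"type":"number"}}}},"newtons":{"type":"number"}},"required":["moves"]}

```bash
ls; mkdir -p pics; python3 - <<'E'
from cell import manip
import cv2
s=manip.read_state();print({k:s[k] for k in('clock','eef_pos','eef_rot','finger_gap')})
for n in('scene','top'):
    p=manip.camera_params(n);print(n,p)
    cv2.imwrite(f'pics/{n}0.png',manip.camera(n)[:,:,::-1])
E
```

```text
pics
{'clock': 0.0, 'eef_pos': array([ 208.9471437 , -508.51084023,  229.87906831]), 'eef_rot': array([-1.57070993e+00,  1.18376304e-03, -1.18095567e+00]), 'finger_gap': 93.90751914409458}
scene {'K': array([[445.66339483,   0.        , 281.04794661],
       [  0.        , 445.66339483, 215.97097264],
       [  0.        ,   0.        ,   1.        ]]), 'rvec': array([ 2.74260523,  0.70365437, -0.11052153]), 'tvec': array([-472.28158521, -170.45209435, 1440.29485749])}
top {'K': array([[411.49895585,   0.        , 285.6503262 ],
       [  0.        , 411.49895585, 203.1726828 ],
       [  0.        ,   0.        ,   1.        ]]), 'rvec': array([ 2.10787899, -2.11689049,  0.17903669]), 'tvec': array([ 78.61333004, 522.35393456, 940.51675297])}
```

View pics/scene0.png

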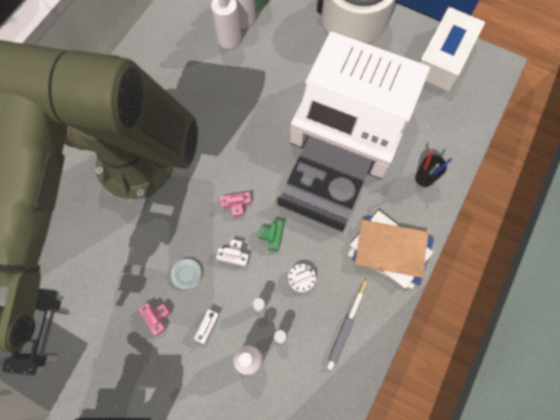

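View pics/top0.png

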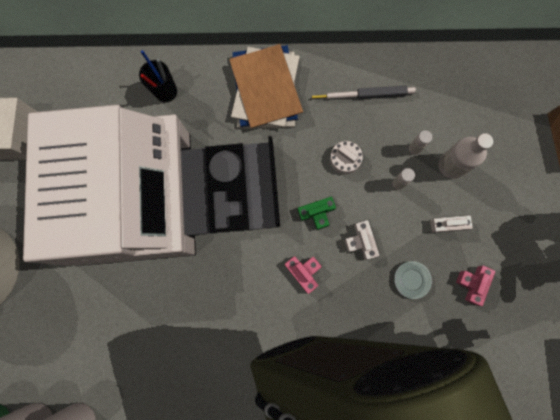

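The top view shows the tee at (363,241), rotor at (347,157), straight cassette at (453,224), carrier nests at (226,165) and (226,208), and panel at about (275,185). The scene view shows the tee at (234,254), rotor at (302,278), nests at (342,189) and (310,175). I'll view enlarged crops to measure.

```bash
cat > h.py <<'E'
import numpy as np, cv2
from cell import manip
def PM(n):
    p=manip.camera_params(n);R=cv2.Rodrigues(p['rvec'])[0];t=np.array(p['tvec'],float)
    return np.array(p['K']),R,t
def plane(n,uv,z):
    K,R,t=PM(n);C=-R.T@t;d=R.T@np.linalg.inv(K)@np.array([*uv,1.]);return C+d*(z-C[2])/d[2]
def tri(a,b):
    P=[];
    for n in('top','scene'):
        K,R,t=PM(n);P.append(K@np.c_[R,t])
    X=cv2.triangulatePoints(P[0],P[1],np.array(a,float),np.array(b,float))[:,0];return X[:3]/X[3]
def proj(n,X):
    p=manip.camera_params(n);return cv2.projectPoints(np.array(X,float).reshape(-1,3),p['rvec'],p['tvec'],p['K'],None)[0].reshape(-1,2)
def crop(im,x,y,w,h,s):
    c=cv2.resize(im[y:y+h,x:x+w],None,fx=s,fy=s,interpolation=cv2.INTER_CUBIC)
    c=cv2.convertScaleAbs(c,alpha=1.25,beta=15)
    for u in range((x+9)//10*10,x+w,10):
        cv2.line(c,(int((u-x+.5)*s),0),(int((u-x+.5)*s),4 if u%50 else 14),(0,255,255),1)
        if u%20==0: cv2.putText(c,str(u),(int((u-x+.5)*s)-10,24),0,.35,(0,255,255),1)
    for v in range((y+9)//10*10,y+h,10):
        cv2.line(c,(0,int((v-y+.5)*s)),(4 if v%50 else 14,int((v-y+.5)*s)),(0,255,255),1)
        if v%20==0: cv2.putText(c,str(v),(8,int((v-y+.5)*s)+4),0,.35,(0,255,255),1)
    return c
E
python3 - <<'E'
from h import *
a=cv2.imread('pics/top0.png');b=cv2.imread('pics/scene0.png')
cv2.imwrite('pics/c1.png',crop(a,180,125,210,150,3.8))
cv2.imwrite('pics/c2.png',crop(b,210,140,170,155,3.8))
E
```

```text
(no output)
```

View pics/c1.png

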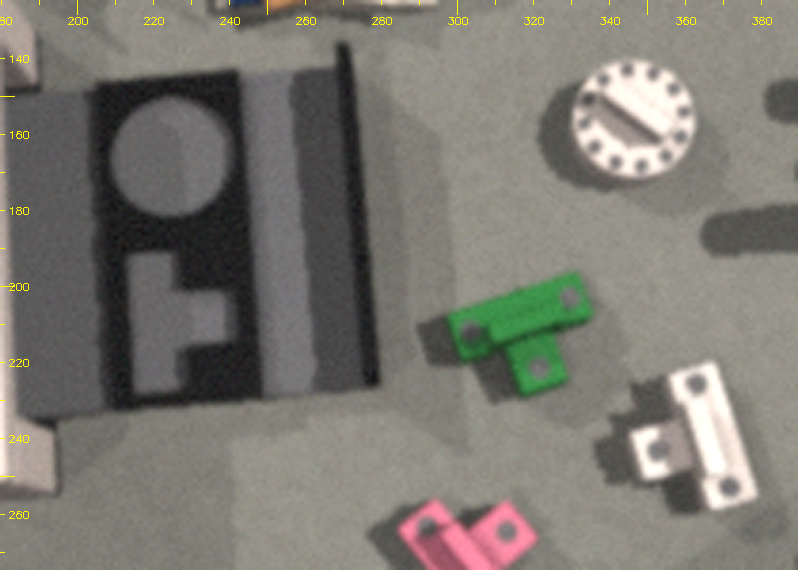

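View pics/c2.png

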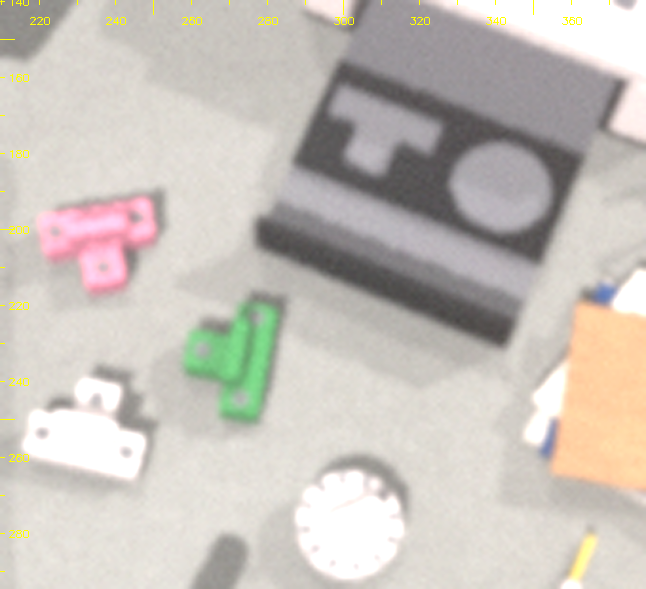

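```bash
cat > fit.py <<'E'
from h import *
from scipy.optimize import minimize
S=4
ang=np.linspace(0,2*np.pi,60,endpoint=False)
box=lambda x0,x1,y0,y1:np.array([[x0,y0],[x1,y0],[x1,y1],[x0,y1]],float)
TEE=[(box(-45,45,-25,7),0,30),(box(-16,16,7,41),0,30),(box(-25,25,-7,7),30,54)]
ROT=[(40*np.c_[np.cos(ang),np.sin(ang)],0,30),(box(-25,25,-7,7),30,54)]
e=2.5
NT=np.array([[-45-e,-25-e],[45+e,-25-e],[45+e,7+e],[16+e,7+e],[16+e,41+e],[-16-e,41+e],[-16-e,7+e],[-45-e,7+e]])
NR=42.5*np.c_[np.cos(ang),np.sin(ang)]
def pts(P,z,pose):
    x,y,z0,a=pose;c,s=np.cos(a),np.sin(a)
    return np.c_[P@np.array([[c,s],[-s,c]])+[x,y],np.full(len(P),z+z0)]
def px(n,X,roi): return np.round(((proj(n,X)-roi[:2]+.5)*S-.5)*16).astype(np.int32)
def fill(n,X,roi,hull):
    m=np.zeros((roi[3]*S,roi[2]*S),np.uint8);p=px(n,X,roi)
    cv2.fillPoly(m,[cv2.convexHull(p) if hull else p.reshape(-1,1,2)],255,cv2.LINE_AA,4);return m.astype(float)/255
def solid(parts):
    def r(n,pose,roi):
        m=0
        for P,a,b in parts: m=np.maximum(m,fill(n,np.r_[pts(P,a,pose),pts(P,b,pose)],roi,True))
        return m
    return r
def hole(P,d=12):
    return lambda n,pose,roi:np.minimum(fill(n,pts(P,0,pose),roi,False),fill(n,pts(P,d,pose),roi,False))
def seg(im,roi,seed,thr):
    x,y,w,h=roi;g=cv2.cvtColor(im,cv2.COLOR_BGR2GRAY)[y:y+h,x:x+w]
    g=cv2.resize(g,None,fx=S,fy=S,interpolation=cv2.INTER_CUBIC);b=(g>thr).astype(np.uint8)
    _,l=cv2.connectedComponents(b);m=(l==l[int((seed[1]-y)*S),int((seed[0]-x)*S)]).astype(np.uint8)
    c,_=cv2.findContours(m,cv2.RETR_EXTERNAL,cv2.CHAIN_APPROX_NONE);o=np.zeros_like(m);cv2.drawContours(o,c,-1,1,-1);return o.astype(float)
def fit(model,views,pose0,freez=True,yaw=True):
    def full(q):
        p=np.array(pose0,float);k=0;p[0]+=q[0];p[1]+=q[1]
        if freez:p[2]+=q[2]
        if yaw:p[3]+=q[-1]/40
        return p
    def cost(q): return sum(np.abs(model(n,full(q),roi)-m).sum()/m.sum() for n,roi,m in views)
    q=np.zeros(2+freez+yaw);
    for st in(12,4):
        sim=np.vstack([q]+[q+st*np.eye(len(q))[i] for i in range(len(q))])
        r=minimize(cost,q,method='Nelder-Mead',options=dict(initial_simplex=sim,xatol=.05,fatol=1e-5,maxiter=400));q=r.x
    return full(q),r.fun
E
cat > m1.py <<'E'
from fit import *
A={'top':cv2.imread('pics/top0.png'),'scene':cv2.imread('pics/scene0.png')}
def V(d): return [(n,r,seg(A[n],r,s,t)) for n,(r,s,t) in d.items()]
def g(n,u,v):return A[n][v,u].mean()
print('levels',g('top',347,150),g('top',310,240),g('top',225,160),g('top',217,210),g('top',233,207),g('top',240,190),g('scene',302,278),g('scene',260,275),g('scene',342,189),g('scene',310,175),g('scene',325,190))
p=plane('top',(363,241),30);print(p,tri((363,241),(234,254)),tri((346,156),(302,277)))
top,sc='top','scene'
mg=lambda a,b:(a+b)/2
bgT=g(top,310,240);bgS=g(sc,260,275)
vt=V({top:((335,210,60,60),(363,229),mg(bgT,235)),sc:((205,230,55,45),(230,256),mg(bgS,245))})
vr=V({top:((320,130,55,55),(355,147),mg(bgT,235)),sc:((280,255,50,45),(302,284),mg(bgS,245))})
bk=g(top,240,190);bs=g(sc,325,190)
vn=V({top:((205,185,42,45),(217,210),mg(bk,g(top,217,210))),sc:((290,158,40,32),(310,175),mg(bs,g(sc,310,175)))})
vo=V({top:((204,146,42,40),(216,160),mg(bk,g(top,216,160))),sc:((322,172,38,35),(342,189),mg(bs,g(sc,342,189)))})
for nm,v in zip('trno',(vt,vr,vn,vo)):
    print(nm,[m.sum()/16 for _,_,m in v])
# initial: tee stem points image-left in top
w=lambda u,v,z:plane('top',(u,v),z)
def yaw0(a,b): d=w(*b,30)-w(*a,30);return np.arctan2(d[1],d[0])-np.pi/2
t0=w(366,240,30);n0=w(217,207,18);r0=w(346,156,30);o0=w(225,164,18)
res={}
res['tee']=fit(solid(TEE),vt,[t0[0],t0[1],0,yaw0((366,240),(350,243))])
a=w(341,148,54);b=w(357,158,54);ry=np.arctan2(*(b-a)[1::-1])
res['rotor']=fit(solid(ROT),vr,[r0[0],r0[1],0,ry],True,False)
res['nt']=fit(hole(NT),vn,[n0[0],n0[1],18,yaw0((217,207),(235,207))])
res['nr']=fit(hole(NR),vo,[o0[0],o0[1],18,0],True,False)
res['nt18']=fit(hole(NT),vn,[n0[0],n0[1],18,yaw0((217,207),(235,207))],False)
res['nr18']=fit(hole(NR),vo,[o0[0],o0[1],18,0],False,False)
for k,(p,c) in res.items():print(k,p.round(3),round(c,3))
print('panel',w(271,137,63),w(278,226,63))
M={'tee':(solid(TEE),vt),'rotor':(solid(ROT),vr),'nt18':(hole(NT),vn),'nr18':(hole(NR),vo)}
rows=[]
for k,(m,v) in M.items():
    ims=[]
    for n,roi,s in v:
        x,y,wd,h=roi;c=cv2.resize(A[n][y:y+h,x:x+wd],None,fx=S,fy=S,interpolation=cv2.INTER_CUBIC)
        for mm,col in((m(n,res[k][0],roi),(0,0,255)),(s,(0,255,0))):
            cc,_=cv2.findContours((mm>.5).astype(np.uint8),0,1);cv2.drawContours(c,cc,-1,col,1)
        q=np.zeros((240,240,3),np.uint8);c=c[:240,:240];q[:c.shape[0],:c.shape[1]]=c;ims.append(q)
    rows.append(np.vstack(ims))
cv2.imwrite('pics/ov.png',cv2.resize(np.hstack(rows),(800,400)))
E
python3 m1.py
```

```text
levels 190.33333333333334 99.66666666666667 71.33333333333333 70.33333333333333 83.33333333333333 16.333333333333332 229.33333333333334 166.33333333333334 123.66666666666667 126.66666666666667 54.666666666666664
[ 432.74161658 -109.20753888   30.        ] [ 435.9439191  -109.05208788   19.12393558] [647.28437941 -73.72266914  29.55957632]
t [np.float64(3600.0), np.float64(332.125)]
r [np.float64(201.75), np.float64(429.25)]
n [np.float64(634.5625), np.float64(369.3125)]
o [np.float64(764.3125), np.float64(494.0)]Traceback (most recent call last):
  File "m1.py", line 25, in <module>
    res['nt']=fit(hole(NT),vn,[n0[0],n0[1],18,yaw0((217,207),(235,207))])
              ~~~^^^^^^^^^^^^^^^^^^^^^^^^^^^^^^^^^^^^^^^^^^^^^^^^^^^^^^^^
  File "fit.py", line 41, in fit
    r=minimize(cost,q,method='Nelder-Mead',options=dict(initial_simplex=sim,xatol=.05,fatol=1e-5,maxiter=400));q=r.x
    res = _minimize_neldermead(fun, x0, args, callback, bounds=bounds,
                               **options)
    fsim[j] = func(sim[j])
              ~~~~^^^^^^^^
    fx = function(np.copy(x), *(wrapper_args 
[... 481 characters left out ...]
pose,roi:np.minimum(fill(n,pts(P,0,pose),roi,False),fill(n,pts(P,d,pose),roi,False))
                                        ~~~~^^^^^^^^^^^^^^^^^^^^^^^^^^^
  File "fit.py", line 16, in fill
    m=np.zeros((roi[3]*S,roi[2]*S),np.uint8);p=px(n,X,roi)
                                               ~~^^^^^^^^^
  File "fit.py", line 14, in px
    def px(n,X,roi): return np.round(((proj(n,X)-roi[:2]+.5)*S-.5)*16).astype(np.int32)
                                       ~~~~^^^^^
  File "h.py", line 14, in proj
    p=manip.camera_params(n);return cv2.projectPoints(np.array(X,float).reshape(-1,3),p['rvec'],p['tvec'],p['K'],None)[0].reshape(-1,2)
ValueError: time passes only in moves, steps and waits
```

```bash
python3 - <<'E'
import re
s=open('h.py').read()
s=s.replace("def PM(n):\n    p=manip.camera_params(n);","PAR={n:manip.camera_params(n) for n in('top','scene')}\ndef PM(n):\n    p=PAR[n];").replace("p=manip.camera_params(n);return","p=PAR[n];return")
open('h.py','w').write(s)
s=open('fit.py').read()
s=s.replace("    _,l=cv2.conn","    if seed is None:\n        b=cv2.morphologyEx(b,cv2.MORPH_CLOSE,np.ones((13,13)));_,l,st,_=cv2.connectedComponentsWithStats(b);m=(l==1+st[1:,4].argmax()).astype(np.uint8)\n    else:\n      _,l=cv2.conn")
open('fit.py','w').write(s)
s=open('m1.py').read()
s=s.replace("(363,229),mg(bgT,235)","None,145").replace("(355,147),mg(bgT,235)","None,145").replace("(230,256),mg(bgS,245)","None,205").replace("(302,284),mg(bgS,245)","None,205")
open('m1.py','w').write(s)
E
python3 m1.py
```

```text
levels 190.33333333333334 99.66666666666667 71.33333333333333 70.33333333333333 83.33333333333333 16.333333333333332 229.33333333333334 166.33333333333334 123.66666666666667 126.66666666666667 54.666666666666664
[ 432.74161658 -109.20753888   30.        ] [ 435.9439191  -109.05208788   19.12393558] [647.28437941 -73.72266914  29.55957632]
t [np.float64(429.875), np.float64(398.6875)]
r [np.float64(519.8125), np.float64(504.125)]
n [np.float64(634.5625), np.float64(369.3125)]
o [np.float64(764.3125), np.float64(494.0)]
tee [ 4.34755e+02 -1.09838e+02  1.33900e+00  2.69000e-01] 1.227
rotor [647.759 -75.224  -2.911  -2.166] 0.968
nt [514.751 231.541  15.507  -3.061] 0.253
nr [625.471 233.235  14.212   0.   ] 0.112
nt18 [514.631 230.74   18.     -3.053] 0.256
nr18 [625.462 231.586  18.      0.   ] 0.12
panel [685.9686741  111.73306837  63.        ] [465.69968988  94.25919306  63.        ]
```

View pics/ov.png

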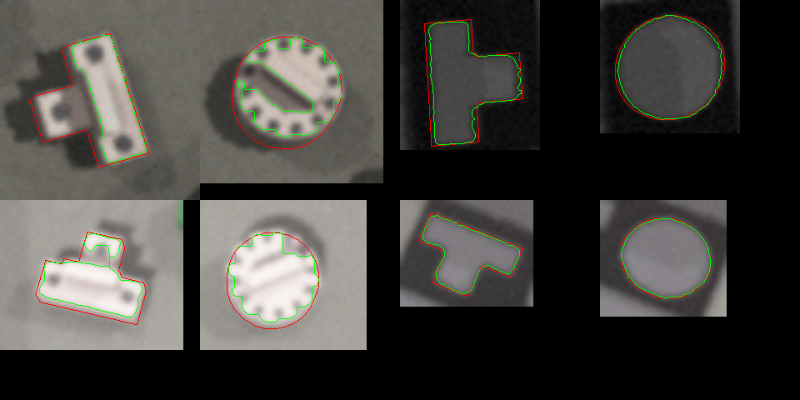

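The overlay fits are good: part outlines agree to 1–2 mm, and heights came out near 0 for the parts and 14–18 mm for the nest floors. I'll move above the tee first.

```bash
cat > go.py <<'E'
import sys,numpy as np
from cell import manip
from scipy.spatial.transform import Rotation as Ro
def delta(x,y,z,yaw):
    s=manip.read_state();R=Ro.from_euler('xyz',s['eef_rot'])
    T=Ro.from_euler('xyz',[-np.pi/2,0,yaw])
    d=R.inv().apply(np.array([x,y,z])-s['eef_pos'])/1000;r=(R.inv()*T).as_rotvec()
    print('clk',s['clock'],'pos',s['eef_pos'].round(1),'yaw',s['eef_rot'].round(4)[2],'gap',round(s['finger_gap'],1),'F',np.round(s['wrist_force'],1))
    print('d',d.round(4),'a',r.round(4))
if __name__=='__main__': delta(*map(float,sys.argv[1:]))
E
python3 go.py 435 -110 130 -1.302
python3 - <<'E'
from h import *
a=plane('top',(337.4,150.5),54);b=plane('top',(356.8,161),54);print(a,b,np.arctan2(b[1]-a[1],b[0]-a[0]))
E
```

```text
clk 0.1 pos [ 209.  -508.6  230. ] yaw -1.1809 gap 94.0 F [-0.1 -1.3 -0.3]
d [-0.2827  0.1003  0.3605] a [ 0.      0.1211 -0.001 ]
[652.82227314 -50.9846655   54.        ] [625.66095079 -97.48454839  54.        ] -2.0994544828110997
```

Emit:
play_rows([
  {"dx": -0.283,"dz": 0.3605,"dy": 0.1,"ay": 0.121,"jaw": -0.1},
  {"dx": -0.283,"dz": 0.3605,"dy": 0.1,"ay": 0.121,"jaw": -0.1},
  {"dx": -0.283,"dz": 0.3605,"dy": 0.1,"ay": 0.121,"jaw": -0.1},
  {"dx": -0.283,"dz": 0.3605,"dy": 0.1,"ay": 0.121,"jaw": -0.1},
  {"dx": -0.283,"dz": 0.3605,"dy": 0.1,"ay": 0.121,"jaw": -0.1},
  {"dx": -0.283,"dz": 0.3605,"dy": 0.1,"ay": 0.121,"jaw": -0.1},
  {"dx": -0.283,"dz": 0.3605,"dy": 0.1,"ay": 0.121,"jaw": -0.1},
  {"dx": -0.283,"dz": 0.3605,"dy": 0.1,"ay": 0.121,"jaw": -0.1},
  {"dx": -0.283,"dz": 0.3605,"dy": 0.1,"ay": 0.121,"jaw": -0.1},
  {"dx": -0.283,"dz": 0.3605,"dy": 0.1,"ay": 0.121,"jaw": -0.1},
  {"dx": -0.283,"dz": 0.3605,"dy": 0.1,"ay": 0.121,"jaw": -0.1},
  {"dx": -0.283,"dz": 0.3605,"dy": 0.1,"ay": 0.121,"jaw": -0.1},
  {"dx": -0.283,"dz": 0.3605,"dy": 0.1,"ay": 0.121,"jaw": -0.1},
  {"dx": -0.283,"dz": 0.3605,"dy": 0.1,"ay": 0.121,"jaw": -0.1},
], newtons=20)

```text
$.moves[0]: bad value
```

```bash
python3 go.py 435 -110 58 -1.302; python3 - <<'E'
from h import *
a=manip.camera('top')[:,:,::-1];b=manip.camera('scene')[:,:,::-1]
cv2.imwrite('pics/top1.png',a);cv2.imwrite('pics/scene1.png',b)
A=crop(a,310,120,90,150,4);B=crop(b,200,220,110,75,3.6)
B=np.vstack([B,np.zeros((600-B.shape[0],B.shape[1],3),np.uint8)])
cv2.imwrite('pics/c3.png',np.hstack([A,B]))
E
```

```text
clk 0.1 pos [ 209.  -508.6  230. ] yaw -1.1809 gap 94.0 F [-0.1 -1.3 -0.3]
d [-0.2826  0.1723  0.3605] a [ 0.      0.1211 -0.001 ]
```

View pics/c3.png

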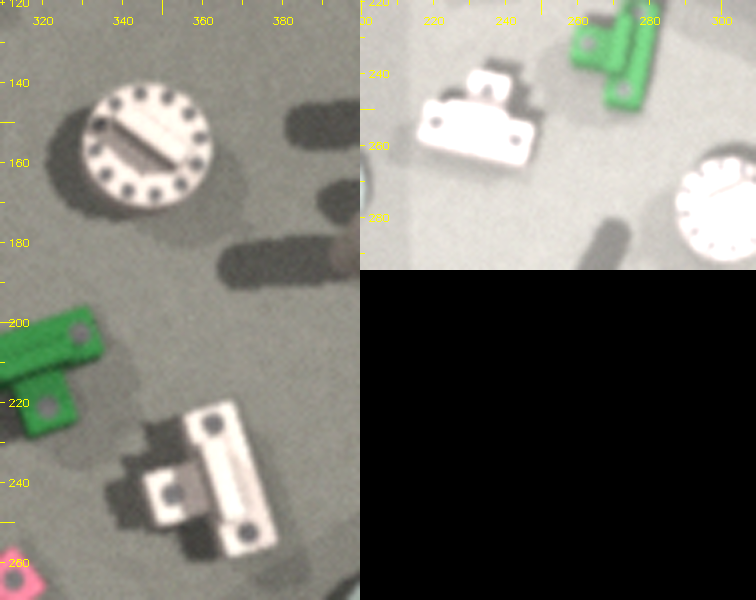

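The picture shows no change, since the move was refused. The rotor's rib edge runs from about (337,150) to (354,162), so its yaw is about 0.94. I'll retry with every key filled in.

Emit:
play_rows([
  {"dx": -0.028,"dy": 0.01,"dz": 0.036,"ax": 0,"ay": 0.012,"az": 0,"jaw": -0.1},
], newtons=20)

```text
clock: 0.3
eef_pos: [230.5, -471.2, 220.6]
eef_rot: [-1.571, -0.002, -1.197]
wrist_force: [1.0, -1.3, -0.6]
finger_gap: 89.0
```

Emit:
play_rows([
  {"dx": -0.255,"dy": 0.09,"dz": 0.3245,"ax": 0,"ay": 0.109,"az": 0,"jaw": -0.1},
  {"dx": -0.255,"dy": 0.09,"dz": 0.3245,"ax": 0,"ay": 0.109,"az": 0,"jaw": -0.1},
  {"dx": -0.255,"dy": 0.09,"dz": 0.3245,"ax": 0,"ay": 0.109,"az": 0,"jaw": -0.1},
  {"dx": -0.255,"dy": 0.09,"dz": 0.3245,"ax": 0,"ay": 0.109,"az": 0,"jaw": -0.1},
  {"dx": -0.255,"dy": 0.09,"dz": 0.3245,"ax": 0,"ay": 0.109,"az": 0,"jaw": -0.1},
  {"dx": -0.255,"dy": 0.09,"dz": 0.3245,"ax": 0,"ay": 0.109,"az": 0,"jaw": -0.1},
  {"dx": -0.255,"dy": 0.09,"dz": 0.3245,"ax": 0,"ay": 0.109,"az": 0,"jaw": -0.1},
  {"dx": -0.255,"dy": 0.09,"dz": 0.3245,"ax": 0,"ay": 0.109,"az": 0,"jaw": -0.1},
  {"dx": -0.255,"dy": 0.09,"dz": 0.3245,"ax": 0,"ay": 0.109,"az": 0,"jaw": -0.1},
  {"dx": -0.255,"dy": 0.09,"dz": 0.3245,"ax": 0,"ay": 0.109,"az": 0,"jaw": -0.1},
  {"dx": -0.255,"dy": 0.09,"dz": 0.3245,"ax": 0,"ay": 0.109,"az": 0,"jaw": -0.1},
])

```text
clock: 1.4
eef_pos: [439.1, -112.4, 130.4]
eef_rot: [-1.571, 0.0, -1.301]
wrist_force: [0.6, 0.5, -0.1]
finger_gap: 42.2
```

```bash
python3 go.py 435 -110 58 -1.302
```

```text
clk 1.4 pos [ 439.1 -112.4  130.4] yaw -1.301 gap 42.2 F [ 0.6  0.5 -0.1]
d [-0.0034  0.0724 -0.0033] a [ 0.0004  0.001  -0.0001]
```

Emit:
play_rows([
  {"dx": -0.003,"dy": 0.03,"dz": -0.003,"ax": 0,"ay": 0,"az": 0,"jaw": -0.1},
  {"dx": -0.003,"dy": 0.055,"dz": -0.003,"ax": 0,"ay": 0,"az": 0,"jaw": -0.1},
  {"dx": -0.003,"dy": 0.072,"dz": -0.003,"ax": 0,"ay": 0,"az": 0,"jaw": -0.1},
  {"dx": -0.003,"dy": 0.072,"dz": -0.003,"ax": 0,"ay": 0,"az": 0,"jaw": -0.1},
  {"dx": -0.003,"dy": 0.072,"dz": -0.003,"ax": 0,"ay": 0,"az": 0,"jaw": -1},
  {"dx": -0.003,"dy": 0.072,"dz": -0.003,"ax": 0,"ay": 0,"az": 0,"jaw": -1},
  {"dx": -0.003,"dy": 0.072,"dz": -0.003,"ax": 0,"ay": 0,"az": 0,"jaw": -1},
  {"dx": -0.003,"dy": 0.072,"dz": -0.003,"ax": 0,"ay": 0,"az": 0,"jaw": -1},
  {"dx": -0.003,"dy": 0.072,"dz": -0.003,"ax": 0,"ay": 0,"az": 0,"jaw": -1},
  {"dx": -0.003,"dy": 0.072,"dz": -0.003,"ax": 0,"ay": 0,"az": 0,"jaw": -1},
  {"dx": -0.003,"dy": 0.072,"dz": -0.003,"ax": 0,"ay": 0,"az": 0,"jaw": -1},
])

```text
clock: 2.5
eef_pos: [435.8, -110.4, 59.0]
eef_rot: [-1.57, -0.001, -1.302]
wrist_force: [-2.6, 0.9, 6.1]
finger_gap: 13.9
```

```bash
python3 go.py 514.4 230.8 130 1.65
```

```text
clk 2.5 pos [ 435.8 -110.4   59. ] yaw -1.3018 gap 13.9 F [-2.6  0.9  6.1]
d [-0.308  -0.071   0.1665] a [ 7.0000e-04 -2.9518e+00  1.0000e-03]
```

Emit:
play_rows([
  {"dx": 0,"dy": -0.03,"dz": 0,"ax": 0,"ay": 0,"az": 0,"jaw": -1},
  {"dx": 0,"dy": -0.08,"dz": 0,"ax": 0,"ay": 0,"az": 0,"jaw": -1},
  {"dx": -0.02,"dy": -0.09,"dz": 0.01,"ax": 0,"ay": -0.15,"az": 0,"jaw": -1},
  {"dx": -0.038,"dy": -0.09,"dz": 0.02,"ax": 0,"ay": -0.3,"az": 0,"jaw": -1},
  {"dx": -0.057,"dy": -0.09,"dz": 0.031,"ax": 0,"ay": -0.45,"az": 0,"jaw": -1},
  {"dx": -0.076,"dy": -0.09,"dz": 0.041,"ax": 0,"ay": -0.6,"az": 0,"jaw": -1},
  {"dx": -0.095,"dy": -0.09,"dz": 0.051,"ax": 0,"ay": -0.75,"az": 0,"jaw": -1},
  {"dx": -0.115,"dy": -0.09,"dz": 0.062,"ax": 0,"ay": -0.9,"az": 0,"jaw": -1},
  {"dx": -0.134,"dy": -0.09,"dz": 0.072,"ax": 0,"ay": -1.05,"az": 0,"jaw": -1},
  {"dx": -0.153,"dy": -0.09,"dz": 0.082,"ax": 0,"ay": -1.2,"az": 0,"jaw": -1},
  {"dx": -0.172,"dy": -0.09,"dz": 0.093,"ax": 0,"ay": -1.35,"az": 0,"jaw": -1},
  {"dx": -0.191,"dy": -0.09,"dz": 0.103,"ax": 0,"ay": -1.5,"az": 0,"jaw": -1},
  {"dx": -0.21,"dy": -0.09,"dz": 0.113,"ax": 0,"ay": -1.65,"az": 0,"jaw": -1},
  {"dx": -0.229,"dy": -0.09,"dz": 0.124,"ax": 0,"ay": -1.8,"az": 0,"jaw": -1},
  {"dx": -0.248,"dy": -0.09,"dz": 0.134,"ax": 0,"ay": -1.95,"az": 0,"jaw": -1},
  {"dx": -0.268,"dy": -0.09,"dz": 0.145,"ax": 0,"ay": -2.1,"az": 0,"jaw": -1},
  {"dx": -0.287,"dy": -0.09,"dz": 0.155,"ax": 0,"ay": -2.25,"az": 0,"jaw": -1},
  {"dx": -0.308,"dy": -0.09,"dz": 0.166,"ax": 0,"ay": -2.4,"az": 0,"jaw": -1},
  {"dx": -0.308,"dy": -0.09,"dz": 0.1665,"ax": 0,"ay": -2.55,"az": 0,"jaw": -1},
  {"dx": -0.308,"dy": -0.09,"dz": 0.1665,"ax": 0,"ay": -2.7,"az": 0,"jaw": -1},
])

```text
clock: 4.5
eef_pos: [514.0, 231.4, 148.0]
eef_rot: [-1.57, 0.0, 1.405]
wrist_force: [-0.2, -0.7, -1.3]
finger_gap: 13.9
```

```bash
python3 go.py 514.4 230.8 105 1.65
```

```text
clk 4.5 pos [514.  231.4 148. ] yaw 1.4054 gap 13.9 F [-0.2 -0.7 -1.3]
d [-0.0005  0.043  -0.0006] a [-0.0008 -0.2446 -0.0003]
```

Emit:
play_rows([
  {"dx": 0,"dy": 0.01,"dz": 0,"ax": 0,"ay": -0.13,"az": 0,"jaw": -1},
  {"dx": -0.0005,"dy": 0.03,"dz": -0.0006,"ax": 0,"ay": -0.245,"az": 0,"jaw": -1},
  {"dx": -0.0005,"dy": 0.043,"dz": -0.0006,"ax": 0,"ay": -0.245,"az": 0,"jaw": -1},
  {"dx": -0.0005,"dy": 0.043,"dz": -0.0006,"ax": 0,"ay": -0.245,"az": 0,"jaw": -1},
  {"dx": -0.0005,"dy": 0.043,"dz": -0.0006,"ax": 0,"ay": -0.245,"az": 0,"jaw": -1},
])

```text
clock: 5.0
eef_pos: [514.8, 230.3, 105.7]
eef_rot: [-1.571, 0.0, 1.64]
wrist_force: [0.2, 0.0, -1.1]
finger_gap: 13.6
```

```bash
python3 go.py 514.4 230.8 77 1.65; python3 - <<'E'
from fit import *
s=manip.read_state();p=s['eef_pos']
out=[]
pose=(p[0],p[1],p[2]-59,s['eef_rot'][2]+np.pi/2)
nest=(514.4,230.8,18,-3.062)
for n,roi in(('top',(195,140,85,110)),('scene',(280,145,95,85))):
    im=manip.camera(n)[:,:,::-1].copy();cv2.imwrite(f'pics/{n}2.png',im)
    c=cv2.resize(im[roi[1]:roi[1]+roi[3],roi[0]:roi[0]+roi[2]],None,fx=S,fy=S,interpolation=cv2.INTER_CUBIC)
    c=cv2.convertScaleAbs(c,alpha=1.3,beta=10)
    T=np.array([[-45,-25],[45,-25],[45,7],[16,7],[16,41],[-16,41],[-16,7],[-45,7.]])
    for P,z,ps,col in((T,0,pose,(0,0,255)),(T,30,pose,(0,0,255)),(NT,12,nest,(0,255,0)),(NR,12,(625.7,231.6,18,0),(0,255,0))):
        cv2.polylines(c,[px(n,pts(P,z,ps),roi)],True,col,1,cv2.LINE_AA,4)
    q=np.zeros((440,390,3),np.uint8);q[:c.shape[0],:c.shape[1]]=c[:440,:390];out.append(q)
cv2.imwrite('pics/c4.png',np.hstack(out))
E
```

```text
clk 5.0 pos [514.8 230.3 105.7] yaw 1.6403 gap 13.6 F [ 0.2  0.  -1.1]
d [0.0006 0.0287 0.0004] a [-0.0002 -0.0097 -0.    ]
```

View pics/c4.png

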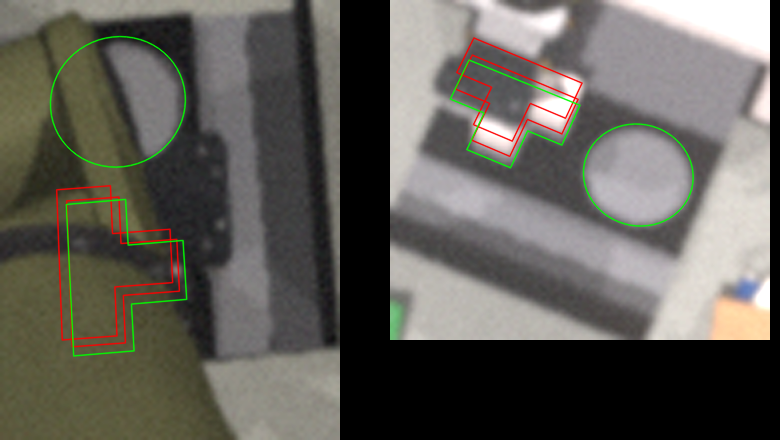

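The scene view shows the held tee matching its predicted outline, with the stem tip at about (515,152) in the crop, and the nest outline agrees too. The arm hides the tee in the top view. I'll descend slowly.

Emit:
play_rows([
  {"dx": 0.0006,"dy": 0.008,"dz": 0.0004,"ax": 0,"ay": -0.01,"az": 0,"jaw": -1},
  {"dx": 0.0006,"dy": 0.013,"dz": 0.0004,"ax": 0,"ay": -0.01,"az": 0,"jaw": -1},
  {"dx": 0.0006,"dy": 0.016,"dz": 0.0004,"ax": 0,"ay": -0.01,"az": 0,"jaw": -1},
  {"dx": 0.0006,"dy": 0.018,"dz": 0.0004,"ax": 0,"ay": -0.01,"az": 0,"jaw": -1},
  {"dx": 0.0006,"dy": 0.02,"dz": 0.0004,"ax": 0,"ay": -0.01,"az": 0,"jaw": -1},
  {"dx": 0.0006,"dy": 0.022,"dz": 0.0004,"ax": 0,"ay": -0.01,"az": 0,"jaw": -1},
  {"dx": 0.0006,"dy": 0.022,"dz": 0.0004,"ax": 0,"ay": -0.01,"az": 0,"jaw": -1},
])

```text
clock: 5.8
eef_pos: [514.2, 230.7, 83.2]
eef_rot: [-1.57, 0.0, 1.653]
wrist_force: [-0.6, -0.4, -1.4]
finger_gap: 13.9
```

```bash
python3 go.py 514.4 230.8 77 1.65
```

```text
clk 5.8 pos [514.2 230.7  83.2] yaw 1.6529 gap 13.9 F [-0.6 -0.4 -1.4]
d [ 0.      0.0062 -0.0002] a [-0.0003  0.0029 -0.0001]
```

Emit:
play_rows([
  {"dx": 0,"dy": 0.002,"dz": 0,"ax": 0,"ay": 0,"az": 0,"jaw": -1},
  {"dx": 0,"dy": 0.004,"dz": 0,"ax": 0,"ay": 0,"az": 0,"jaw": -1},
  {"dx": 0,"dy": 0.0055,"dz": 0,"ax": 0,"ay": 0,"az": 0,"jaw": -1},
  {"dx": 0,"dy": 0.0065,"dz": 0,"ax": 0,"ay": 0,"az": 0,"jaw": -1},
  {"dx": 0,"dy": 0.0065,"dz": 0,"ax": 0,"ay": 0,"az": 0,"jaw": -1},
  {"dx": 0,"dy": 0.0065,"dz": 0,"ax": 0,"ay": 0,"az": 0,"jaw": -1},
])

```text
clock: 6.4
eef_pos: [514.3, 230.8, 77.1]
eef_rot: [-1.571, -0.0, 1.653]
wrist_force: [-1.4, -0.7, 0.7]
finger_gap: 13.8
```

```bash
python3 go.py 514.4 230.8 77 1.65
```

```text
clk 6.4 pos [514.3 230.8  77.1] yaw 1.653 gap 13.8 F [-1.4 -0.7  0.7]
d [ 0.      0.0001 -0.0001] a [0.0001 0.003  0.    ]
```

Emit:
play_rows([
  {"dx": 0,"dy": 0.001,"dz": 0,"ax": 0,"ay": 0,"az": 0,"jaw": -1},
  {"dx": 0,"dy": 0.001,"dz": 0,"ax": 0,"ay": 0,"az": 0,"jaw": -1},
  {"dx": 0,"dy": 0.001,"dz": 0,"ax": 0,"ay": 0,"az": 0,"jaw": -0.5},
  {"dx": 0,"dy": 0,"dz": 0,"ax": 0,"ay": 0,"az": 0,"jaw": -0.3},
  {"dx": 0,"dy": 0,"dz": 0,"ax": 0,"ay": 0,"az": 0,"jaw": -0.2},
  {"dx": 0,"dy": 0,"dz": 0,"ax": 0,"ay": 0,"az": 0,"jaw": -0.1},
  {"dx": 0,"dy": -0.03,"dz": 0,"ax": 0,"ay": 0,"az": 0,"jaw": -0.1},
  {"dx": 0,"dy": -0.07,"dz": 0,"ax": 0,"ay": 0,"az": 0,"jaw": -0.1},
  {"dx": 0,"dy": -0.07,"dz": 0,"ax": 0,"ay": 0,"az": 0,"jaw": -0.1},
])

```text
clock: 7.3
eef_pos: [516.2, 231.5, 151.9]
eef_rot: [-1.578, -0.002, 1.653]
wrist_force: [0.3, -0.1, -0.6]
finger_gap: 42.3
```

```bash
python3 go.py 647.5 -75 130 -0.63;python3 go.py 647.5 -75 130 2.51; python3 -c "
from cell import manip;print(manip.read_state()['joints'])"
```

```text
clk 7.3 pos [516.2 231.5 151.9] yaw 1.6531 gap 42.3 F [ 0.3 -0.1 -0.6]
d [-0.3163  0.022  -0.1055] a [1.500e-03 2.283e+00 9.500e-03]
clk 7.3 pos [516.2 231.5 151.9] yaw 1.6531 gap 42.3 F [ 0.3 -0.1 -0.6]
d [-0.3163  0.022  -0.1055] a [ 0.0078 -0.8569 -0.0012]
[ 3.56859806e-01  4.05310135e-01  1.56956821e+00 -2.42016566e-05
  1.15907043e+00 -1.29617700e+00]
```

Emit:
play_rows([
  {"dx": -0.02,"dy": 0,"dz": -0.007,"ax": 0,"ay": 0.14,"az": 0,"jaw": -0.1},
  {"dx": -0.04,"dy": 0,"dz": -0.013,"ax": 0,"ay": 0.28,"az": 0,"jaw": -0.1},
  {"dx": -0.06,"dy": 0,"dz": -0.02,"ax": 0,"ay": 0.42,"az": 0,"jaw": -0.1},
  {"dx": -0.08,"dy": 0,"dz": -0.027,"ax": 0,"ay": 0.57,"az": 0,"jaw": -0.1},
  {"dx": -0.1,"dy": 0,"dz": -0.033,"ax": 0,"ay": 0.71,"az": 0,"jaw": -0.1},
  {"dx": -0.12,"dy": 0,"dz": -0.04,"ax": 0,"ay": 0.85,"az": 0,"jaw": -0.1},
  {"dx": -0.14,"dy": 0,"dz": -0.047,"ax": 0,"ay": 1.0,"az": 0,"jaw": -0.1},
  {"dx": -0.16,"dy": 0,"dz": -0.053,"ax": 0,"ay": 1.14,"az": 0,"jaw": -0.1},
  {"dx": -0.18,"dy": 0,"dz": -0.06,"ax": 0,"ay": 1.28,"az": 0,"jaw": -0.1},
  {"dx": -0.2,"dy": 0.005,"dz": -0.067,"ax": 0,"ay": 1.43,"az": 0,"jaw": -0.1},
  {"dx": -0.22,"dy": 0.01,"dz": -0.073,"ax": 0,"ay": 1.57,"az": 0,"jaw": -0.1},
  {"dx": -0.24,"dy": 0.015,"dz": -0.08,"ax": 0,"ay": 1.71,"az": 0,"jaw": -0.1},
  {"dx": -0.26,"dy": 0.022,"dz": -0.087,"ax": 0,"ay": 1.85,"az": 0,"jaw": -0.1},
  {"dx": -0.28,"dy": 0.022,"dz": -0.093,"ax": 0,"ay": 2.0,"az": 0,"jaw": -0.1},
  {"dx": -0.3,"dy": 0.022,"dz": -0.1,"ax": 0,"ay": 2.14,"az": 0,"jaw": -0.1},
  {"dx": -0.3163,"dy": 0.022,"dz": -0.1055,"ax": 0,"ay": 2.283,"az": 0,"jaw": -0.1},
  {"dx": -0.3163,"dy": 0.022,"dz": -0.1055,"ax": 0,"ay": 2.283,"az": 0,"jaw": -0.1},
  {"dx": -0.3163,"dy": 0.022,"dz": -0.1055,"ax": 0,"ay": 2.283,"az": 0,"jaw": -0.1},
  {"dx": -0.3163,"dy": 0.022,"dz": -0.1055,"ax": 0,"ay": 2.283,"az": 0,"jaw": -0.1},
])

```text
clock: 9.2
eef_pos: [645.1, -74.9, 124.7]
eef_rot: [-1.571, 0.0, -0.626]
wrist_force: [0.8, 0.1, -0.0]
finger_gap: 42.1
```

```bash
python3 go.py 647.5 -75 58 -0.63; python3 - <<'E'
from fit import *
out=[]
def show(n,roi,items):
    im=manip.camera(n)[:,:,::-1].copy();cv2.imwrite(f'pics/{n}3.png',im)
    c=cv2.resize(im[roi[1]:roi[1]+roi[3],roi[0]:roi[0]+roi[2]],None,fx=S,fy=S,interpolation=cv2.INTER_CUBIC)
    c=cv2.convertScaleAbs(c,alpha=1.1)
    for P,z,ps,col in items: cv2.polylines(c,[px(n,pts(P,z,ps),roi)],True,col,1,cv2.LINE_AA,4)
    q=np.zeros((400,390,3),np.uint8);q[:c.shape[0],:c.shape[1]]=c[:400,:390];out.append(q)
r=(647.5,-75,0,.94);t=(514.4,230.8,18,-3.062)
TT=np.array([[-45,-25],[45,-25],[45,7],[16,7],[16,41],[-16,41],[-16,7],[-45,7.]])
it=[(ROT[0][0],30,r,(0,0,255)),(ROT[1][0],54,r,(0,0,255)),(TT,30,t,(0,255,0)),(NR,12,(625.7,231.6,18,0),(0,255,0))]
show('top',(200,140,80,100),it);show('scene',(280,150,90,85),it)
cv2.imwrite('pics/c5.png',np.hstack(out))
E
```

```text
clk 9.2 pos [645.1 -74.9 124.7] yaw -0.6264 gap 42.1 F [ 0.8  0.1 -0. ]
d [0.002  0.0667 0.0013] a [ 0.0001  0.0036 -0.0004]
```

View pics/c5.png

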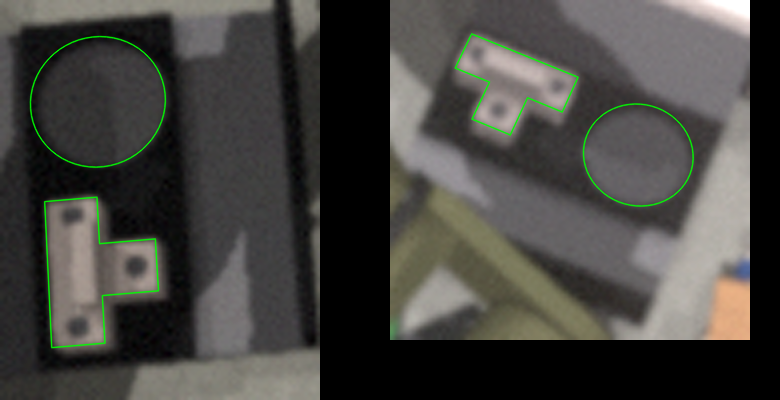

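The tee sits on its outline in both views, with its top at the seated height. The carrier hasn't moved. Next is the rotor grasp.

Emit:
play_rows([
  {"dx": 0.002,"dy": 0.03,"dz": 0.0013,"ax": 0,"ay": 0,"az": 0,"jaw": -0.1},
  {"dx": 0.002,"dy": 0.052,"dz": 0.0013,"ax": 0,"ay": 0,"az": 0,"jaw": -0.1},
  {"dx": 0.002,"dy": 0.066,"dz": 0.0013,"ax": 0,"ay": 0,"az": 0,"jaw": -0.1},
  {"dx": 0.002,"dy": 0.066,"dz": 0.0013,"ax": 0,"ay": 0,"az": 0,"jaw": -0.1},
  {"dx": 0.002,"dy": 0.066,"dz": 0.0013,"ax": 0,"ay": 0,"az": 0,"jaw": -1},
  {"dx": 0.002,"dy": 0.066,"dz": 0.0013,"ax": 0,"ay": 0,"az": 0,"jaw": -1},
  {"dx": 0.002,"dy": 0.066,"dz": 0.0013,"ax": 0,"ay": 0,"az": 0,"jaw": -1},
  {"dx": 0.002,"dy": 0.066,"dz": 0.0013,"ax": 0,"ay": 0,"az": 0,"jaw": -1},
  {"dx": 0.002,"dy": 0.066,"dz": 0.0013,"ax": 0,"ay": 0,"az": 0,"jaw": -1},
  {"dx": 0.002,"dy": 0.066,"dz": 0.0013,"ax": 0,"ay": 0,"az": 0,"jaw": -1},
  {"dx": 0.002,"dy": 0.066,"dz": 0.0013,"ax": 0,"ay": 0,"az": 0,"jaw": -1},
])

```text
clock: 10.4
eef_pos: [648.0, -75.9, 59.7]
eef_rot: [-1.57, -0.001, -0.63]
wrist_force: [-1.5, -0.1, 6.4]
finger_gap: 13.7
```

```bash
python3 go.py 625.7 231.6 140 -1.49
```

```text
clk 10.4 pos [648.  -75.9  59.7] yaw -0.63 gap 13.7 F [-1.5 -0.1  6.4]
d [-0.1992 -0.0804  0.2354] a [-7.0e-04  8.6e-01  5.0e-04]
```

Emit:
play_rows([
  {"dx": 0,"dy": -0.03,"dz": 0,"ax": 0,"ay": 0,"az": 0,"jaw": -1},
  {"dx": 0,"dy": -0.075,"dz": 0,"ax": 0,"ay": 0,"az": 0,"jaw": -1},
  {"dx": -0.02,"dy": -0.0804,"dz": 0.024,"ax": 0,"ay": 0.09,"az": 0,"jaw": -1},
  {"dx": -0.04,"dy": -0.0804,"dz": 0.048,"ax": 0,"ay": 0.18,"az": 0,"jaw": -1},
  {"dx": -0.06,"dy": -0.0804,"dz": 0.071,"ax": 0,"ay": 0.26,"az": 0,"jaw": -1},
  {"dx": -0.08,"dy": -0.0804,"dz": 0.095,"ax": 0,"ay": 0.35,"az": 0,"jaw": -1},
  {"dx": -0.1,"dy": -0.0804,"dz": 0.118,"ax": 0,"ay": 0.43,"az": 0,"jaw": -1},
  {"dx": -0.12,"dy": -0.0804,"dz": 0.142,"ax": 0,"ay": 0.52,"az": 0,"jaw": -1},
  {"dx": -0.14,"dy": -0.0804,"dz": 0.165,"ax": 0,"ay": 0.61,"az": 0,"jaw": -1},
  {"dx": -0.16,"dy": -0.0804,"dz": 0.189,"ax": 0,"ay": 0.7,"az": 0,"jaw": -1},
  {"dx": -0.18,"dy": -0.0804,"dz": 0.213,"ax": 0,"ay": 0.78,"az": 0,"jaw": -1},
  {"dx": -0.1992,"dy": -0.0804,"dz": 0.2354,"ax": 0,"ay": 0.86,"az": 0,"jaw": -1},
  {"dx": -0.1992,"dy": -0.0804,"dz": 0.2354,"ax": 0,"ay": 0.86,"az": 0,"jaw": -1},
  {"dx": -0.1992,"dy": -0.07,"dz": 0.2354,"ax": 0,"ay": 0.86,"az": 0,"jaw": -1},
  {"dx": -0.1992,"dy": -0.055,"dz": 0.2354,"ax": 0,"ay": 0.86,"az": 0,"jaw": -1},
  {"dx": -0.1992,"dy": -0.045,"dz": 0.2354,"ax": 0,"ay": 0.86,"az": 0,"jaw": -1},
  {"dx": -0.1992,"dy": -0.045,"dz": 0.2354,"ax": 0,"ay": 0.86,"az": 0,"jaw": -1},
  {"dx": -0.1992,"dy": -0.045,"dz": 0.2354,"ax": 0,"ay": 0.86,"az": 0,"jaw": -1},
])

```text
clock: 12.2
eef_pos: [625.6, 231.2, 103.6]
eef_rot: [-1.571, -0.0, -1.49]
wrist_force: [-0.2, 0.7, -1.2]
finger_gap: 13.6
```

```bash
python3 go.py 625.7 231.6 77.7 -1.49; python3 - <<'E'
from fit import *
out=[]
s=manip.read_state();p=s['eef_pos'];r=(p[0],p[1],p[2]-59.7,s['eef_rot'][2]+np.pi/2)
def show(n,roi,items):
    im=manip.camera(n)[:,:,::-1].copy();cv2.imwrite(f'pics/{n}4.png',im)
    c=cv2.resize(im[roi[1]:roi[1]+roi[3],roi[0]:roi[0]+roi[2]],None,fx=S,fy=S,interpolation=cv2.INTER_CUBIC)
    for P,z,ps,col in items: cv2.polylines(c,[px(n,pts(P,z,ps),roi)],True,col,1,cv2.LINE_AA,4)
    q=np.zeros((400,390,3),np.uint8);q[:c.shape[0],:c.shape[1]]=c[:400,:390];out.append(q)
it=[(ROT[0][0],0,r,(0,0,255)),(ROT[0][0],30,r,(0,0,255)),(NR,12,(625.7,231.6,18,0),(0,255,0))]
show('top',(200,130,80,100),it);show('scene',(290,140,90,95),it)
cv2.imwrite('pics/c6.png',np.hstack(out))
E
```

```text
clk 12.2 pos [625.6 231.2 103.6] yaw -1.4904 gap 13.6 F [-0.2  0.7 -1.2]
d [-0.0004  0.0259  0.0001] a [ 0.0006 -0.0004  0.0001]
```

View pics/c6.png

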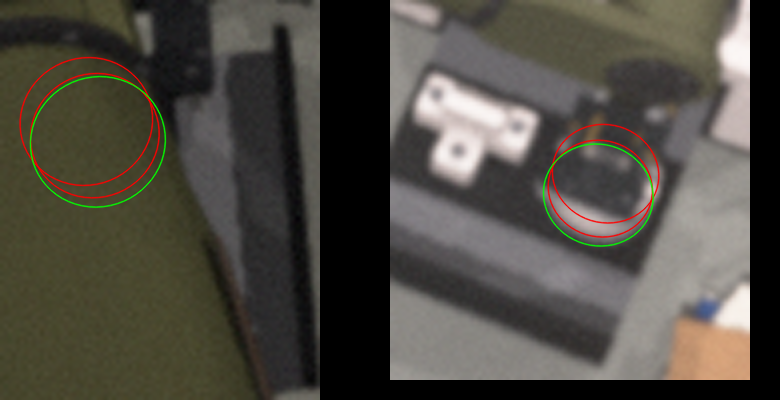

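The scene view shows the rotor close to its predicted outline, with its right edge near (655,170) and bottom near (600,238) in the crop. I'll descend slowly.

Emit:
play_rows([
  {"dx": -0.0004,"dy": 0.008,"dz": 0,"ax": 0,"ay": 0,"az": 0,"jaw": -1},
  {"dx": -0.0004,"dy": 0.012,"dz": 0,"ax": 0,"ay": 0,"az": 0,"jaw": -1},
  {"dx": -0.0004,"dy": 0.014,"dz": 0,"ax": 0,"ay": 0,"az": 0,"jaw": -1},
  {"dx": -0.0004,"dy": 0.016,"dz": 0,"ax": 0,"ay": 0,"az": 0,"jaw": -1},
  {"dx": -0.0004,"dy": 0.018,"dz": 0,"ax": 0,"ay": 0,"az": 0,"jaw": -1},
  {"dx": -0.0004,"dy": 0.02,"dz": 0,"ax": 0,"ay": 0,"az": 0,"jaw": -1},
  {"dx": -0.0004,"dy": 0.02,"dz": 0,"ax": 0,"ay": 0,"az": 0,"jaw": -1},
])

```text
clock: 13.0
eef_pos: [625.4, 232.0, 83.6]
eef_rot: [-1.571, -0.0, -1.49]
wrist_force: [0.0, 0.0, -1.3]
finger_gap: 13.8
```

```bash
python3 go.py 625.7 231.6 77.7 -1.49
```

```text
clk 13.0 pos [625.4 232.   83.6] yaw -1.4901 gap 13.8 F [ 0.   0.  -1.3]
d [0.0004 0.0059 0.0003] a [ 0.0004 -0.0001  0.0001]
```

Emit:
play_rows([
  {"dx": 0,"dy": 0.002,"dz": 0,"ax": 0,"ay": 0,"az": 0,"jaw": -1},
  {"dx": 0,"dy": 0.004,"dz": 0,"ax": 0,"ay": 0,"az": 0,"jaw": -1},
  {"dx": 0,"dy": 0.0055,"dz": 0,"ax": 0,"ay": 0,"az": 0,"jaw": -1},
  {"dx": 0,"dy": 0.0065,"dz": 0,"ax": 0,"ay": 0,"az": 0,"jaw": -1},
  {"dx": 0,"dy": 0.007,"dz": 0,"ax": 0,"ay": 0,"az": 0,"jaw": -1},
  {"dx": 0,"dy": 0.007,"dz": 0,"ax": 0,"ay": 0,"az": 0,"jaw": -1},
])

```text
clock: 13.6
eef_pos: [625.6, 232.0, 77.7]
eef_rot: [-1.57, 0.0, -1.49]
wrist_force: [-2.9, -1.9, 4.3]
finger_gap: 14.0
```

Emit:
play_rows([
  {"dx": 0,"dy": 0.007,"dz": 0,"ax": 0,"ay": 0,"az": 0,"jaw": -0.5},
  {"dx": 0,"dy": 0.006,"dz": 0,"ax": 0,"ay": 0,"az": 0,"jaw": -0.3},
  {"dx": 0,"dy": 0.006,"dz": 0,"ax": 0,"ay": 0,"az": 0,"jaw": -0.2},
  {"dx": 0,"dy": 0.006,"dz": 0,"ax": 0,"ay": 0,"az": 0,"jaw": -0.1},
  {"dx": 0,"dy": -0.03,"dz": 0,"ax": 0,"ay": 0,"az": 0,"jaw": -0.1},
  {"dx": 0,"dy": -0.075,"dz": 0,"ax": 0,"ay": 0,"az": 0,"jaw": -0.1},
  {"dx": 0,"dy": -0.075,"dz": 0,"ax": 0,"ay": 0,"az": 0,"jaw": -0.1},
])

```text
clock: 14.3
eef_pos: [627.7, 232.8, 158.5]
eef_rot: [-1.561, 0.002, -1.49]
wrist_force: [-0.2, 0.4, 0.2]
finger_gap: 42.4
```

```bash
python3 go.py 584 50 140 0.08
```

```text
clk 14.3 pos [627.7 232.8 158.5] yaw -1.4899 gap 42.4 F [-0.2  0.4  0.2]
d [ 0.1787  0.0176 -0.0585] a [-0.0094 -1.5699  0.0059]
```

Emit:
play_rows([
  {"dx": 0.016,"dy": 0,"dz": -0.005,"ax": 0,"ay": -0.14,"az": 0,"jaw": -0.1},
  {"dx": 0.033,"dy": 0,"dz": -0.01,"ax": 0,"ay": -0.28,"az": 0,"jaw": -1},
  {"dx": 0.05,"dy": 0,"dz": -0.016,"ax": 0,"ay": -0.42,"az": 0,"jaw": -1},
  {"dx": 0.066,"dy": 0,"dz": -0.021,"ax": 0,"ay": -0.56,"az": 0,"jaw": -1},
  {"dx": 0.082,"dy": 0,"dz": -0.027,"ax": 0,"ay": -0.7,"az": 0,"jaw": -1},
  {"dx": 0.1,"dy": 0,"dz": -0.032,"ax": 0,"ay": -0.85,"az": 0,"jaw": -1},
  {"dx": 0.115,"dy": 0,"dz": -0.038,"ax": 0,"ay": -1.0,"az": 0,"jaw": -1},
  {"dx": 0.13,"dy": 0,"dz": -0.043,"ax": 0,"ay": -1.14,"az": 0,"jaw": -1},
  {"dx": 0.147,"dy": 0,"dz": -0.048,"ax": 0,"ay": -1.28,"az": 0,"jaw": -1},
  {"dx": 0.163,"dy": 0,"dz": -0.053,"ax": 0,"ay": -1.43,"az": 0,"jaw": -1},
  {"dx": 0.1787,"dy": 0.01,"dz": -0.0585,"ax": 0,"ay": -1.57,"az": 0,"jaw": -1},
  {"dx": 0.1787,"dy": 0.018,"dz": -0.0585,"ax": 0,"ay": -1.57,"az": 0,"jaw": -1},
  {"dx": 0.1787,"dy": 0.018,"dz": -0.0585,"ax": 0,"ay": -1.57,"az": 0,"jaw": -1},
  {"dx": 0.1787,"dy": 0.018,"dz": -0.0585,"ax": 0,"ay": -1.57,"az": 0,"jaw": -1},
])

```text
clock: 15.7
eef_pos: [581.7, 49.9, 133.8]
eef_rot: [-1.571, 0.0, 0.077]
wrist_force: [-0.2, -0.0, 0.5]
finger_gap: 0.6
```

```bash
python3 go.py 584 60 45 0.08;python3 - <<'E'
from fit import *
out=[]
def show(n,roi,items):
    im=manip.camera(n)[:,:,::-1].copy();cv2.imwrite(f'pics/{n}5.png',im)
    c=cv2.resize(im[roi[1]:roi[1]+roi[3],roi[0]:roi[0]+roi[2]],None,fx=S,fy=S,interpolation=cv2.INTER_CUBIC)
    c=cv2.convertScaleAbs(c,alpha=1.1)
    for P,z,ps,col in items: cv2.polylines(c,[px(n,pts(P,z,ps),roi)],True,col,1,cv2.LINE_AA,4)
    q=np.zeros((400,390,3),np.uint8);q[:c.shape[0],:c.shape[1]]=c[:400,:390];out.append(q)
r=(625.7,231.6,18,0.0);t=(514.4,230.8,18,-3.062)
TT=np.array([[-45,-25],[45,-25],[45,7],[16,7],[16,41],[-16,41],[-16,7],[-45,7.]])
it=[(ROT[0][0],30,r,(0,0,255)),(TT,30,t,(0,255,0))]
show('top',(195,130,95,100),it);show('scene',(280,140,95,95),it)
cv2.imwrite('pics/c7.png',np.hstack(out))
E
```

```text
clk 15.7 pos [581.7  49.9 133.8] yaw 0.0769 gap 0.6 F [-0.2 -0.   0.5]
d [0.003  0.0888 0.0099] a [-0.0001 -0.0031 -0.0003]
```

View pics/c7.png

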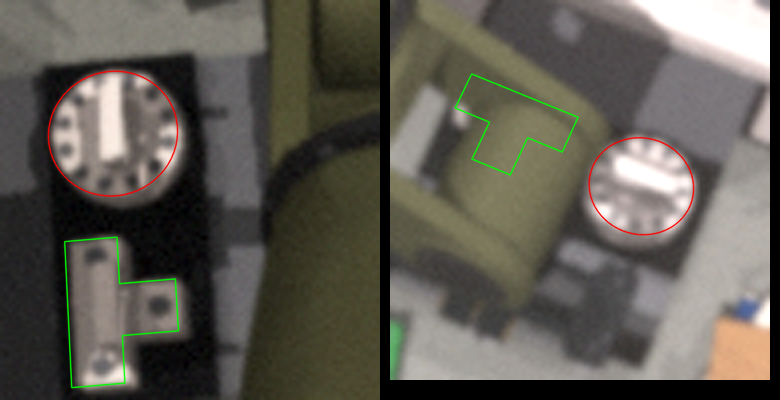

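The rotor's top face sits on its outline at the seated height. The white beyond the outline, lower right in the top view, is its side wall facing the camera. The tee still sits in its nest. Next I'll lower in front of the panel and push.

Emit:
play_rows([
  {"dx": 0.003,"dy": 0.03,"dz": 0,"ax": 0,"ay": -0.003,"az": 0,"jaw": -1},
  {"dx": 0.003,"dy": 0.06,"dz": 0,"ax": 0,"ay": -0.003,"az": 0,"jaw": -1},
  {"dx": 0.003,"dy": 0.088,"dz": 0,"ax": 0,"ay": -0.003,"az": 0,"jaw": -1},
  {"dx": 0.003,"dy": 0.088,"dz": 0.01,"ax": 0,"ay": -0.003,"az": 0,"jaw": -1},
  {"dx": 0.003,"dy": 0.088,"dz": 0.025,"ax": 0,"ay": -0.003,"az": 0,"jaw": -1},
  {"dx": 0.003,"dy": 0.088,"dz": 0.033,"ax": 0,"ay": -0.003,"az": 0,"jaw": -1},
  {"dx": 0.003,"dy": 0.088,"dz": 0.037,"ax": 0,"ay": -0.003,"az": 0,"jaw": -1},
  {"dx": 0.003,"dy": 0.088,"dz": 0.041,"ax": 0,"ay": -0.003,"az": 0,"jaw": -1},
  {"dx": 0.003,"dy": 0.088,"dz": 0.045,"ax": 0,"ay": -0.003,"az": 0,"jaw": -1},
  {"dx": 0.003,"dy": 0.088,"dz": 0.05,"ax": 0,"ay": -0.003,"az": 0,"jaw": -1},
  {"dx": 0.003,"dy": 0.088,"dz": 0.056,"ax": 0,"ay": -0.003,"az": 0,"jaw": -1},
  {"dx": 0.003,"dy": 0.088,"dz": 0.064,"ax": 0,"ay": -0.003,"az": 0,"jaw": -1},
])

```text
clock: 17.0
eef_pos: [579.6, 113.4, 46.1]
eef_rot: [-1.571, -0.0, 0.082]
wrist_force: [1.4, -3.6, 1.9]
finger_gap: 0.4
```

Contact is made at -3.6 N, so the carrier is sliding. I'll keep pushing.

Emit:
play_rows([
  {"dx": 0,"dy": 0,"dz": 0.01,"ax": 0,"ay": 0,"az": 0,"jaw": -1},
  {"dx": 0,"dy": 0,"dz": 0.02,"ax": 0,"ay": 0,"az": 0,"jaw": -1},
  {"dx": 0,"dy": 0,"dz": 0.03,"ax": 0,"ay": 0,"az": 0,"jaw": -1},
  {"dx": 0,"dy": 0,"dz": 0.04,"ax": 0,"ay": 0,"az": 0,"jaw": -1},
  {"dx": 0,"dy": 0,"dz": 0.05,"ax": 0,"ay": 0,"az": 0,"jaw": -1},
  {"dx": 0,"dy": 0,"dz": 0.06,"ax": 0,"ay": 0,"az": 0,"jaw": -1},
  {"dx": 0,"dy": 0,"dz": 0.07,"ax": 0,"ay": 0,"az": 0,"jaw": -1},
  {"dx": 0,"dy": 0,"dz": 0.08,"ax": 0,"ay": 0,"az": 0,"jaw": -1},
  {"dx": 0,"dy": 0,"dz": 0.09,"ax": 0,"ay": 0,"az": 0,"jaw": -1},
  {"dx": 0,"dy": 0,"dz": 0.098,"ax": 0,"ay": 0,"az": 0,"jaw": -1},
  {"dx": 0,"dy": 0,"dz": 0.104,"ax": 0,"ay": 0,"az": 0,"jaw": -1},
  {"dx": 0,"dy": 0,"dz": 0.108,"ax": 0,"ay": 0,"az": 0,"jaw": -1},
  {"dx": 0,"dy": 0,"dz": 0.11,"ax": 0,"ay": 0,"az": 0,"jaw": -1},
])

```text
clock: 18.3
eef_pos: [570.1, 223.2, 45.7]
eef_rot: [-1.571, 0.001, 0.083]
wrist_force: [-1.7, -2.2, 0.2]
finger_gap: 0.7
```

Emit:
play_rows([
  {"dx": 0,"dy": 0,"dz": 0.003,"ax": 0,"ay": 0,"az": 0,"jaw": -1},
  {"dx": 0,"dy": 0,"dz": 0.006,"ax": 0,"ay": 0,"az": 0,"jaw": -1},
  {"dx": 0,"dy": 0,"dz": 0.009,"ax": 0,"ay": 0,"az": 0,"jaw": -1},
  {"dx": 0,"dy": 0,"dz": 0.011,"ax": 0,"ay": 0,"az": 0,"jaw": -1},
  {"dx": 0,"dy": 0,"dz": 0.013,"ax": 0,"ay": 0,"az": 0,"jaw": -1},
  {"dx": 0,"dy": 0,"dz": 0.014,"ax": 0,"ay": 0,"az": 0,"jaw": -1},
])

```text
clock: 18.9
eef_pos: [569.2, 237.0, 45.9]
eef_rot: [-1.571, -0.0, 0.083]
wrist_force: [-0.9, -3.0, -1.0]
finger_gap: 0.7
```

Emit:
play_rows([
  {"dx": 0,"dy": 0,"dz": 0.0015,"ax": 0,"ay": 0,"az": 0,"jaw": -1},
  {"dx": 0,"dy": 0,"dz": 0.003,"ax": 0,"ay": 0,"az": 0,"jaw": -1},
  {"dx": 0,"dy": 0,"dz": 0.0045,"ax": 0,"ay": 0,"az": 0,"jaw": -1},
  {"dx": 0,"dy": 0,"dz": 0.006,"ax": 0,"ay": 0,"az": 0,"jaw": -1},
])

```text
clock: 19.3
eef_pos: [568.7, 242.9, 45.9]
eef_rot: [-1.571, -0.0, 0.083]
wrist_force: [-0.9, -2.7, -1.3]
finger_gap: 0.3
```

Emit:
play_rows([
  {"dx": 0,"dy": 0,"dz": 0.0015,"ax": 0,"ay": 0,"az": 0,"jaw": -1},
  {"dx": 0,"dy": 0,"dz": 0.003,"ax": 0,"ay": 0,"az": 0,"jaw": -1},
  {"dx": 0,"dy": 0,"dz": 0.0045,"ax": 0,"ay": 0,"az": 0,"jaw": -1},
  {"dx": 0,"dy": 0,"dz": 0.006,"ax": 0,"ay": 0,"az": 0,"jaw": -1},
])

```text
clock: 19.7
eef_pos: [568.3, 247.7, 46.0]
eef_rot: [-1.573, 0.001, 0.083]
wrist_force: [-1.2, -21.5, 2.6]
finger_gap: 0.5
```

The stop is reached at 21.5 N, after about 152 mm of travel. I'll retreat and check.

Emit:
play_rows([
  {"dx": 0,"dy": 0,"dz": 0.0005,"ax": 0,"ay": 0,"az": 0,"jaw": -1},
  {"dx": 0,"dy": 0,"dz": -0.01,"ax": 0,"ay": 0,"az": 0,"jaw": -1},
  {"dx": 0,"dy": 0,"dz": -0.04,"ax": 0,"ay": 0,"az": 0,"jaw": -1},
  {"dx": 0,"dy": -0.03,"dz": -0.08,"ax": 0,"ay": 0,"az": 0,"jaw": -1},
  {"dx": 0,"dy": -0.07,"dz": -0.12,"ax": 0,"ay": 0,"az": 0,"jaw": -1},
  {"dx": -0.04,"dy": -0.11,"dz": -0.15,"ax": 0,"ay": 0,"az": 0,"jaw": -1},
  {"dx": -0.08,"dy": -0.15,"dz": -0.18,"ax": 0,"ay": 0,"az": 0,"jaw": -1},
  {"dx": -0.12,"dy": -0.16,"dz": -0.21,"ax": 0,"ay": 0,"az": 0,"jaw": -1},
  {"dx": -0.16,"dy": -0.16,"dz": -0.24,"ax": 0,"ay": 0,"az": 0,"jaw": -1},
  {"dx": -0.18,"dy": -0.16,"dz": -0.28,"ax": 0,"ay": 0,"az": 0,"jaw": -1},
  {"dx": -0.18,"dy": -0.16,"dz": -0.3,"ax": 0,"ay": 0,"az": 0,"jaw": -1},
  {"dx": -0.18,"dy": -0.16,"dz": -0.3,"ax": 0,"ay": 0,"az": 0,"jaw": -1},
])

```text
clock: 20.9
eef_pos: [412.9, -68.1, 207.0]
eef_rot: [-1.572, -0.003, 0.079]
wrist_force: [-0.2, -0.5, 0.4]
finger_gap: 0.8
```

```bash
python3 - <<'E'
from h import *
a=manip.camera('top')[:,:,::-1];b=manip.camera('scene')[:,:,::-1]
cv2.imwrite('pics/fin.png',np.hstack([crop(a,0,60,560,300,.7),crop(b,160,0,400,420,1)])if 0 else np.vstack([cv2.resize(a[80:300],(560,220)),b[:380]]))
E
```

```text
(no output)
```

View pics/fin.png

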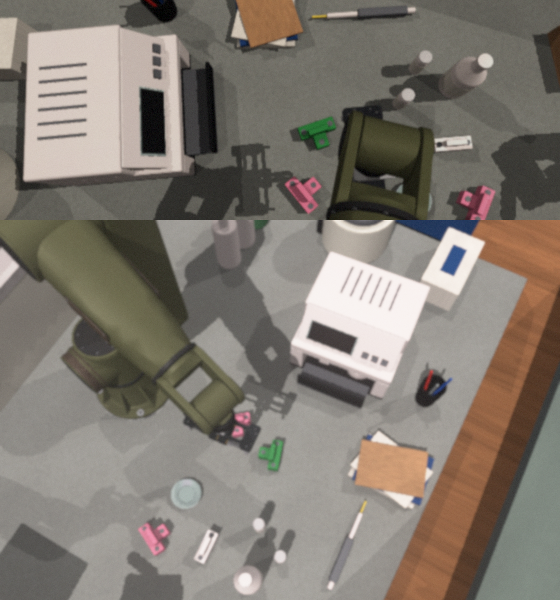

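The carrier panel is at the analyser, at about (205,108) in the top view. The tubs, bottle and straight cassette are unmoved, and the gripper is in free space.

```bash
python3 -c "
from cell import manip;print(manip.sign_off())"
```

```text
the job is handed in; nothing more can be done
None
```

The tee and the rotor are in their matching nests and the carrier is pushed home. I handed the job in at about 21 s of the 70 s allowed.

- **Tee and rotor seated:** I set both down by feel. Each made light contact exactly 18 mm above its pick height, which is the nest floor. With the carrier still out, the tee's outline at seated height matched in both views. The rotor's top face matched too. The carrier hid the parts once it was in, so I could not look at them again after that.
- **Carrier closed:** it slid at about 3 N over roughly 152 mm, then stopped hard at 21.5 N. The last picture shows only the front panel standing out from the housing.
- **Surroundings:** in the last picture the tubs and the bottle are upright, the straight cassette is where it lay, and the gripper touches nothing.

Checks that failed or disagreed:
- The first move call was refused because of missing keys, and nothing moved.
- The height fits from the two views were loose: tee +1 mm, rotor -3 mm, and nest floors 14 to 16 mm against the stated 18 mm. I relied on the contact heights instead.
- The arm hid the parts from the top camera during both placings.

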